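Snap the yellow cap onto the feeding bottle and hold it down

TASK

Stand the glass feeding bottle upright in the middle of the round black coaster and let go of it. Then put the larger yellow cap on its neck and press it straight down until it clicks and is fully home, keep pressing firmly after the click, and finish while still holding it pressed down: do not let go of the cap or lift off it at the end. Leave the small yellow cap and the bowl where they are.

Things in the scene. Friction and masses are not known exactly. Their poses are not given: they have to be found in the camera images.
- bottle_grip (a point): glass feeding bottle, loose, about 0.4 kg, green glass with a blue sleeve. Round, upright: body 60 mm in diameter up to 105 mm, shoulder narrowing to 36 mm at 112 mm, tip of the neck 136 mm above the underside. This point is on the axis 92 mm above the underside, in the sleeve, a good height to grip across the body from above; z along the axis, up
- seat: white collar of the bottle, 41 mm in diameter, fixed to the bottle; the cap's skirt lands on it when fully home. Origin on the bottle's axis at the top face of the collar, 116 mm above the bottle's underside; z up along the axis. Above it stands the white neck, 30 mm in diameter and 20 mm high, its top 5 mm bevelled to a 20 mm tip
- nub_ring (a point): centre of a ring of four sprung round nubs, 9 mm above the collar's top face, that stick out 3.5 mm from the neck. The cap's inner bead is forced over them: the cap first rests on them about 11 mm above home; pressed, the push rises to roughly 8 to 16 N, then drops suddenly (the click) and the nubs pull the cap down to the collar
- cap_mid (a point): the larger yellow cap, loose, 30 g: a ribbed upside-down cup 46 mm in diameter (48 mm over its ribs, which are only for show), 30 mm high, closed top up, bore 33 mm at the bead near its lower edge. This point is its centre, 15 mm above its lower edge, z up; fully home it lies 15 mm above the collar's top face
- coaster_top (a point): round black rubber coaster with a thin orange ring, 96 mm in diameter, 4 mm thick, fixed to the counter. This point is the centre of its top face
- small_cap_mid (a point): small yellow cap of another bottle, loose, 32 mm in diameter, 20 mm high; this point is its centre. Leave alone. On this side a fixed grey drying rack, 53 mm high, stands beyond x = 0.65 m
- bowl_mid (a point): white ceramic bowl, loose, 100 mm in diameter, 45 mm high; this point is on its axis 22 mm above the counter. Leave alone
- dispenser: frosted formula dispenser with a blue button, fixed, 130 by 130 mm, 235 mm high; origin at the centre of its underside

How it is judged (in metres and radians):
On the way, in this order (a step that is already met when the one before it is completed fails the run):
1. the bottle stands upright on the coaster, let go (horizontal distance between bottle_grip and coaster_top below 0.018 m and z of bottle_grip in the frame of coaster_top below 0.096 m and angle between bottle_grip's own z axis and vertical below 0.06 rad and contact force between the fingers and bottle below 0.1 N), for 0.2 s.
2. the cap has snapped fully home on the bottle (z of cap_mid in the frame of seat below 0.0175 m and horizontal distance between cap_mid and seat below 0.005 m and angle between the z axis of cap_mid and the z axis of seat, either way round below 0.1 rad), for 0.1 s.
At the end, for the whole second after the job is handed in: The bottle stands upright (within 3.5 degrees) wholly on the coaster (axes within 18 mm), the larger cap is snapped fully home on its collar (within 2.5 mm of height, 5 mm sideways), and the gripper is still on the cap, pressing it onto the collar with more than 3 N (all of step 2 and horizontal distance between bottle_grip and coaster_top below 0.018 m and z of bottle_grip in the frame of coaster_top between 0.088 and 0.096 m and angle between bottle_grip's own z axis and vertical below 0.06 rad and z of cap_mid in the frame of seat above 0.0125 m and contact force between cap and seat above 3 N and contact force between the fingers and cap above 2 N); the arm keeps its last pose, push and grip.
It fails at once if the bottle is tipped over (angle between bottle_grip's own z axis and vertical above 0.5 rad).
It fails at once if the small cap is moved by more than 3 cm (distance of small_cap_mid from where it was at the start of the episode above 0.03 m).
It fails at once if the bowl is moved by more than 3 cm (distance of bowl_mid from where it was at the start of the episode above 0.03 m).
It also fails if it takes over 61 s, if anything falls off the work surface, if the arm or the gripper's body presses on something with over 40 N, if the wrist force passes 120 N, or if a joint passes its speed limit or range.

ROBOT

A 6-joint arm with a two-finger parallel gripper is mounted at the origin on the work surface. World frame = base frame: x ahead of the robot, y to its left, z up, the work surface at z = 0. Lengths are in mm, angles in rad, forces in N, time in s.
With the tool pointing down it reaches from about 275 to 750 mm from the base axis. Payload 10.2 kg.
Tool frame: the origin (TCP) lies midway between the tips of the shut fingers; the grasp point (between the pads) lies 19 mm behind it; z points along the fingers, y is the line along which they close (so a half turn about z gives the same grasp; the last joint's range is limited). The gripper opens to 85 mm and grips with 20 to 120 N. Pads are 22 mm wide; open, the fingers measure 114 mm over their backs; the gripper's body (76 mm by 85 mm) begins 54 mm behind the grasp point. The pads swing forward as they close: fully open they stand 13 mm farther back than shut.
Start: joints at [-1.414, 0.313, 1.498, -0, 1.331, -0.223], TCP at [194.624, -487.599, 231.294] pointing down, gripper open.
Joint ranges: [-2.94, 2.94], [-0.97, 2.17], [0.19, 2.56], [-1.23, 4.37], [0.02, 3.11], [-2.88, 2.88]. Speed limits (rad/s): [2.39, 2.39, 3.01, 3.14, 3.14, 3.14].

INTERFACE

Orientations are given as a unit quaternion [w, x, y, z].
In Python, from rig import ctrl gives the robot as it stands.
- The arm moves only by the tool send_rows, never from a script. Its argument "targets" is a list of rows, each a list of 7 numbers: the closure, from -1 (fully open) to 1 (shut), so that 0 is half open, then the shift along the tool's x, y, z in m, then the turn, a rotation vector about the tool's x, y, z in rad. In form: [[claw, dx, dy, dz, ax, ay, az], ...]. A call has exactly 10 rows; each row shifts and turns the commanded pose from where the row before left it, along the tool's axes as they then stand; what a row does not reach is not made up. A row lasts 1/8 s, in which the tool goes at most 62.5 mm and 10.7 degrees, less where a joint would pass 70% of its speed; a pose out of reach is approached as far as the arm can. A call with a gripper value outside its range is refused whole. The fingers move at their own pace and stop on an object; "squeeze" is the grip in N (left out, the last holds). Time passes only in rows, so rows that do not move let the fingers close, or fill a call up. It gives the time, the measured TCP pose, the force, the opening and the grip force at its end, in the units of the state.
- ctrl.sense(): the state, without advancing time (a new reading comes with each control period).
- ctrl.capture(name): name is "side" or "top"; returns a dict with "img" (420x560x3 uint8, red, green, blue), "camera_matrix" (3x3 intrinsics, pixels), "R" (3x3) and "t" (3): a world point X has camera coordinates R X + t. Camera axes: x right, y down, z forward; pixel columns grow to the right and rows downward; lengths in mm; the calibration is good to about 2 mm. A picture is of the moment at which its call begins. There is no depth.
- ctrl.finish_job(): hands the job in; it is judged then, once.
Trained networks look in a picture, given as the dict that the camera call returned (one of the last four; its "shot" number tells which), for a name from the list of things; names that differ only in an ending like _2 or _b are one class to them, and where a whole thing is asked for, a point or a joint stands for the part that bears it (a point fixed in the world has none). Each returns a list of dicts, best first, with "score" (0 to 1); they miss things now and then, are a little off and sometimes report something else, mostly with a low value. They report only what shows in the picture. A call takes as long as a camera call.
- ctrl.boxes_of(query, picture): "extent" ([left, top, width, height] in pixels, round what is visible of it).
- ctrl.landmark_of(query, picture): "point" ([column, row] in pixels: a listed point, or the origin of a listed thing).
The state is a dict: "time_s": time; "joints": joint angles; "dq": joint speeds; "tau": joint torques, N m; "eef_pos": TCP position; "ee_rot": TCP orientation; "force": force on the tool from outside, world axes, zero at the start; "wrist_torque": the same for the moment, N m; "grip_width": opening from 0.0 (shut) to 1.0 (fully open); "grip_force": force on a finger pad.
Only numpy, scipy, OpenCV 4.12 (cv2) and the standard library are available. Lean on these libraries where they do the work, as an engineer would, in place of code of your own. Each camera call takes 0.05 s, during which the arm holds its last target. There are 200 camera calls.

## Working session

There is one attempt and no reset: what is moved stays moved. The work goes in short steps, Python scripts to look and compute and a tool call to move; the robot and the scene stay as the last step left them, time stands still between calls to the robot, and variables do not carry over. Pictures are saved under pics/ and viewed, at most 10 in all, crops included, and the job is handed in when it is done.

Besides the shell and the picture viewer there is one more tool, called as name(argument=value, ...) on one line, values as JSON. send_rows: Moves the arm, as the interface text tells. Its arguments: {"type":"object","properties":{"targets":{"type":"array"},"squeeze":{"type":"number"}},"required":["targets"]}

```bash
mkdir -p pics; ls
cat > h.py <<'E'
import numpy as np, cv2
from rig import ctrl
def rayplane(c,p,z):
    K,R,t=[np.array(c[k],float) for k in("camera_matrix","R","t")]
    d=R.T@np.linalg.solve(K,[p[0],p[1],1]); o=-R.T@t
    return o+d*(z-o[2])/d[2]
def tri(c1,p1,c2,p2):
    P=[np.array(c["camera_matrix"])@np.c_[c["R"],np.reshape(c["t"],3)] for c in(c1,c2)]
    X=cv2.triangulatePoints(P[0],P[1],np.array(p1,float).reshape(2,1),np.array(p2,float).reshape(2,1)).ravel()
    return X[:3]/X[3]
def proj(c,X):
    q=np.array(c["camera_matrix"])@(np.array(c["R"])@X+np.reshape(c["t"],3)); return q[:2]/q[2]
E
python3 - <<'E'
from h import *
s=ctrl.sense();print({k:np.round(v,3).tolist() for k,v in s.items()})
a=ctrl.capture("top");b=ctrl.capture("side")
for n,c in(("top",a),("side",b)):
    cv2.imwrite(f"pics/{n}0.png",c["img"][:,:,::-1]); print(n,(-np.array(c["R"]).T@np.reshape(c["t"],3)).round())
Z=dict(bottle_grip=92,seat=116,nub_ring=125,cap_mid=15,coaster_top=4,small_cap_mid=10,bowl_mid=22,dispenser=0)
for q,z in Z.items():
    la=ctrl.landmark_of(q,a);lb=ctrl.landmark_of(q,b)
    for n,c,l in(("top",a,la),("side",b,lb)):
        print(q,n,[(np.round(d["point"]).tolist(),round(d["score"],2),rayplane(c,d["point"],z).round(1).tolist()) for d in l[:2]])
    if la and lb: print("   tri",tri(a,la[0]["point"],b,lb[0]["point"]).round(1))
E
```

```text
pics
{'time_s': 0.0, 'joints': [-1.414, 0.313, 1.498, 0.0, 1.331, -0.223], 'dq': [-0.0, 0.002, -0.0, 0.001, -0.0, 0.003], 'tau': [0.003, -41.227, -25.974, -0.0, 0.004, -0.0], 'eef_pos': [194.587, -487.331, 230.736], 'ee_rot': [-0.001, 0.982, 0.189, 0.0], 'force': [-0.279, 0.484, 0.157], 'wrist_torque': [-0.001, 0.033, -0.005], 'grip_force': 0.0, 'grip_width': 0.999}
top [ 453.   45. 1291.]
side [ 472. -948.  795.]
bottle_grip top [([209.0, 271.0], 0.65, [403.6, 275.4, 92.0])]
bottle_grip side [([201.0, 172.0], 0.81, [411.2, 272.5, 92.0]), ([199.0, 162.0], 0.44, [405.2, 324.2, 92.0])]
   tri [407.9 276.1  90. ]
seat top [([209.0, 272.0], 0.53, [403.6, 269.8, 116.0])]
seat side [([199.0, 162.0], 0.5, [407.0, 279.2, 116.0])]
   tri [406.  268.8 121.8]
nub_ring top [([204.0, 272.0], 0.47, [402.4, 281.3, 125.0])]
nub_ring side [([198.0, 162.0], 0.63, [406.5, 267.4, 125.0])]
   tri [404.1 283.1 116.3]
cap_mid top [([389.0, 254.0], 0.64, [439.3, -216.1, 15.0]), ([210.0, 272.0], 0.44, [398.4, 286.3, 15.0])]
cap_mid side [([214.0, 330.0], 0.8, [431.1, -218.0, 15.0])]
   tri [ 434.5 -216.5   13.4]
coaster_top top [([315.0, 232.0], 0.94, [504.5, -11.4, 4.0])]
coaster_top side [([249.0, 264.0], 0.65, [513.6, -12.8, 4.0])]
   tri [509.9 -11.6   2.9]
small_cap_mid top [([408.0, 210.0], 0.45, [560.8, -275.4, 10.0])]
small_cap_mid side [([280.0, 349.0], 0.7, [553.5, -275.3, 10.0])]
   tri [ 556.6 -275.2   10. ]
bowl_mid top [([242.0, 150.0], 0.84, [744.0, 191.4, 22.0])]
bowl_mid side [([332.0, 205.0], 0.73, [745.6, 178.5, 22.0])]
   tri [747.8 192.4  12.3]
dispenser top [([242.0, 154.0], 0.45, [737.5, 194.7, 0.0])]
dispenser side [([295.0, 172.0], 0.84, [680.6, 398.5, 0.0]), ([203.0, 171.0], 0.18, [408.0, 435.7, 0.0])]
   tri [673.5 180.5 133.9]
```

View pics/top0.png

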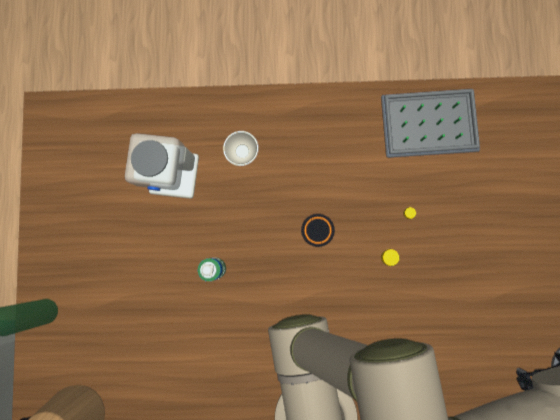

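View pics/side0.png

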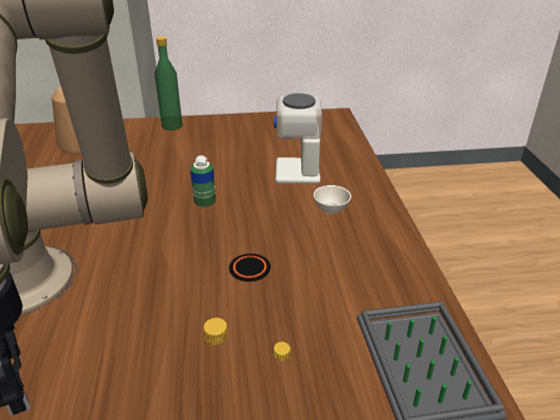

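The pictures agree with the networks: bottle at about (209,270) top and (203,182) side, coaster at (318,230) and (249,267), large cap at (391,258) and (215,331). The small cap, bowl and rack are all off the path. Next I refine the positions with a silhouette fit by colour.

```bash
cat >> h.py <<'E'
from scipy.optimize import minimize
def model(c,xy,discs):
    a=np.linspace(0,2*np.pi,48,endpoint=False)
    P=np.array([proj(c,np.array([xy[0]+r*np.cos(t),xy[1]+r*np.sin(t),z])) for r,z in discs for t in a])
    m=np.zeros((840*2,1120*2),np.uint8)   # 4x supersampled
    cv2.fillConvexPoly(m,cv2.convexHull(((P+.5)*64).astype(np.int32)),1,shift=4)
    return m>0
def mask(c,lo,hi,near):
    hsv=cv2.cvtColor(c["img"],cv2.COLOR_RGB2HSV)
    m=cv2.inRange(hsv,np.array(lo),np.array(hi))
    n,l,s,ce=cv2.connectedComponentsWithStats(m)
    k=[i for i in range(1,n) if np.hypot(*(ce[i]-near))<25 and s[i][4]>4]
    m=np.isin(l,k).astype(np.uint8); pts=cv2.findNonZero(m)
    h=np.zeros_like(m); cv2.fillConvexPoly(h,cv2.convexHull(pts),1); return h
def fit(views,x0,discs):
    M=[(c,cv2.resize(m,None,fx=4,fy=4,interpolation=cv2.INTER_NEAREST)>0) for c,m in views]
    def f(x):
        return sum(1-(a&b).sum()/(a|b).sum() for a,b in((model(c,x,discs),m) for c,m in M))
    r=minimize(f,x0,method="Nelder-Mead",options=dict(initial_simplex=[x0,[x0[0]+8,x0[1]],[x0[0],x0[1]+8]],xatol=.1)); return r.x.round(1),round(r.fun,3)
CAP=[(23.5,0),(23.5,30)]; YEL=((20,120,110),(34,255,255))
E
python3 - <<'E'
from h import *
a=ctrl.capture("top");b=ctrl.capture("side")
V=dict(cap=(YEL,[(391,258),(215,331)],(435,-217),CAP),
 coaster=(((3,170,140),(12,255,255)),[(318,230),(249,267)],(508,-12),[(30,4)]),
 bottle=(((40,60,20),(130,255,255)),[(209,270),(203,182)],(407,276),[(30,0),(30,105)]))
for k,(col,nr,x0,d) in V.items():
    vs=[(c,mask(c,*col,n)) for c,n in zip((a,b),nr)]
    print(k,[cv2.boundingRect(m) for _,m in vs],fit(vs,x0,d),[fit([v],x0,d) for v in vs])
E
```

```text
cap [(381, 249, 19, 17), (204, 318, 24, 27)] (array([ 431.6, -217.8]), np.float64(0.159)) [(array([ 430.9, -217.7]), np.float64(0.048)), (array([ 432.5, -218. ]), np.float64(0.098))]Traceback (most recent call last):
  File "<stdin>", line 7, in <module>
  File "h.py", line 26, in mask
    h=np.zeros_like(m); cv2.fillConvexPoly(h,cv2.convexHull(pts),1); return h
                                             ~~~~~~~~~~~~~~^^^^^
cv2.error: OpenCV(4.12.0) /io/opencv/modules/imgproc/src/convhull.cpp:143: error: (-215:Assertion failed) total >= 0 && (depth == CV_32F || depth == CV_32S) in function 'convexHull'
```

Run:
```python
from h import *
a=ctrl.capture("top");b=ctrl.capture("side")
print(cv2.cvtColor(a["img"],cv2.COLOR_RGB2HSV)[230,298:340:2].tolist())
V=dict(bottle=(((40,60,20),(130,255,255)),[(209,270),(203,182)],(407,276),[(30,0),(30,105)]),
 coaster=(((0,0,0),(180,255,45)),[(318,230),(249,267)],(508,-12),[(48,0),(48,4)]))
for k,(col,nr,x0,d) in V.items():
    vs=[(c,mask(c,*col,n)) for c,n in zip((a,b),nr)]
    print(k,[cv2.boundingRect(m) for _,m in vs],fit(vs,x0,d),[fit([v],x0,d) for v in vs])
```

```text
[[13, 135, 132], [15, 137, 127], [120, 17, 44], [14, 174, 141], [12, 159, 119], [107, 38, 47], [101, 45, 45], [101, 46, 44], [105, 65, 47], [103, 37, 48], [111, 40, 45], [107, 51, 45], [107, 49, 47], [105, 44, 46], [105, 47, 43], [40, 16, 47], [15, 204, 212], [8, 82, 59], [13, 73, 73], [14, 139, 134], [15, 135, 138]]
bottle [(198, 258, 28, 23), (190, 164, 25, 42)] (array([410.3, 276.2]), np.float64(0.184)) [(array([409.5, 275.8]), np.float64(0.087)), (array([411.2, 277.2]), np.float64(0.085))]
coaster [(308, 220, 26, 21), (229, 254, 41, 27)] (array([513.7, -19.2]), np.float64(0.635)) [(array([522.1, -25.8]), np.float64(0.562)), (array([513.7, -19.5]), np.float64(0.073))]
```

```bash
cat >> h.py <<'E'
def yaw(s):
    w,x,y,z=s["ee_rot"]; return 2*np.arctan2(y,x)
def plan(p0,y0,p1,y1,n=10):
    d=(np.array(p1,float)-p0)/n/1000; dy=(y1-y0)/n; y=y0
    for i in range(n):
        print([round(v,4) for v in (d[0]*np.cos(y)+d[1]*np.sin(y), d[0]*np.sin(y)-d[1]*np.cos(y), -d[2], -dy)]); y+=dy
E
python3 - <<'E'
from h import *
a=ctrl.capture("top");s=ctrl.sense();y=yaw(s);print(y)
v=(mask(a,(0,0,0),(180,255,60),(318,230)));print(cv2.boundingRect(v),fit([(a,v)],(510,-15),[(48,0),(48,4)]))
plan(s["eef_pos"],y,(430,-100,230),np.pi/2);print()
plan((430,-100,230),np.pi/2,(410,276,230),np.pi/2,2)
E
```

```text
0.3797385566736913
(302, 214, 32, 32) (array([511.6, -18. ]), np.float64(0.082))
[np.float64(0.0362), np.float64(-0.0273), np.float64(0.0001), np.float64(-0.1191)]
[np.float64(0.0392), np.float64(-0.0228), np.float64(0.0001), np.float64(-0.1191)]
[np.float64(0.0416), np.float64(-0.018), np.float64(0.0001), np.float64(-0.1191)]
[np.float64(0.0435), np.float64(-0.0129), np.float64(0.0001), np.float64(-0.1191)]
[np.float64(0.0447), np.float64(-0.0076), np.float64(0.0001), np.float64(-0.1191)]
[np.float64(0.0453), np.float64(-0.0023), np.float64(0.0001), np.float64(-0.1191)]
[np.float64(0.0452), np.float64(0.0031), np.float64(0.0001), np.float64(-0.1191)]
[np.float64(0.0445), np.float64(0.0085), np.float64(0.0001), np.float64(-0.1191)]
[np.float64(0.0432), np.float64(0.0137), np.float64(0.0001), np.float64(-0.1191)]
[np.float64(0.0413), np.float64(0.0188), np.float64(0.0001), np.float64(-0.1191)]

[np.float64(0.188), np.float64(-0.01), np.float64(-0.0), -0.0]
[np.float64(0.188), np.float64(-0.01), np.float64(-0.0), -0.0]
```

Coaster is at about (512,-18), bottle (410,276), cap (432,-218).

send_rows(targets=[[-1,0.036,-0.027,0,0,0,-0.119],[-1,0.039,-0.023,0,0,0,-0.119],[-1,0.042,-0.018,0,0,0,-0.119],[-1,0.0435,-0.013,0,0,0,-0.119],[-1,0.045,-0.0075,0,0,0,-0.119],[-1,0.045,-0.0025,0,0,0,-0.119],[-1,0.045,0.003,0,0,0,-0.119],[-1,0.0445,0.0085,0,0,0,-0.119],[-1,0.043,0.0135,0,0,0,-0.119],[-1,0.041,0.019,0,0,0,-0.119]])

```text
time_s: 2.4
eef_pos: [430.2, -99.3, 231.5]
ee_rot: [0.0, 0.706, 0.708, 0.0]
force: [-0.2, -0.7, 0.1]
grip_width: 1.0
grip_force: 0.0
```

send_rows(targets=[[-1,0.042,-0.002,0,0,0,0],[-1,0.042,-0.002,0,0,0,0],[-1,0.042,-0.002,0,0,0,0],[-1,0.042,-0.002,0,0,0,0],[-1,0.042,-0.002,0,0,0,0],[-1,0.042,-0.002,0,0,0,0],[-1,0.042,-0.002,0,0,0,0],[-1,0.042,-0.002,0,0,0,0],[-1,0.04,-0.004,0,0,0,0],[-1,0,0,0,0,0,0]])

```text
time_s: 3.65
eef_pos: [409.4, 277.2, 231.1]
ee_rot: [-0.0, 0.706, 0.708, -0.0]
force: [0.6, -1.1, 0.3]
grip_width: 1.001
grip_force: 0.0
```

Run:
```python
from h import *
s=ctrl.sense();print(s["eef_pos"],s["ee_rot"],yaw(s),s["joints"],s["time_s"])
```

```text
[409.37079996 277.18662523 231.09919721] [-1.51403835e-04  7.06313598e-01  7.07899058e-01 -2.88199158e-05] 1.573038506158802 [3.57593007e-01 2.45591156e-01 1.58721695e+00 2.60276076e-04
 1.30896291e+00 3.55283432e-01] 3.65
```

send_rows(targets=[[-1,-0.001,0.001,0.02,0,0,0],[-1,0,0,0.02,0,0,0],[-1,0,0,0.02,0,0,0],[-1,0,0,0.02,0,0,0],[-1,0,0,0.02,0,0,0],[-1,0,0,0.02,0,0,0],[-1,0,0,0.02,0,0,0],[-1,0,0,0.015,0,0,0],[-1,0,0,0.005,0,0,0],[-1,0,0,0,0,0,0]])

```text
time_s: 4.9
eef_pos: [411.1, 274.3, 71.5]
ee_rot: [0.0, 0.708, 0.707, 0.0]
force: [0.5, -0.0, 0.2]
grip_width: 1.001
grip_force: 0.0
```

send_rows(targets=[[-0.7,0,0,0,0,0,0],[-0.6,0,0,0,0,0,0],[-0.55,0,0,0,0,0,0],[-0.5,0,0,0,0,0,0],[-0.45,0,0,0,0,0,0],[-0.4,0,0,0,0,0,0],[-0.35,0,0,0,0,0,0],[-0.3,0,0,0,0,0,0],[-0.3,0,0,0,0,0,0],[-0.3,0,0,0,0,0,0]], squeeze=20)

```text
time_s: 6.15
eef_pos: [411.2, 274.5, 71.6]
ee_rot: [0.0, 0.707, 0.707, 0.0]
force: [1.1, -0.4, 6.2]
grip_width: 0.698
grip_force: 21.6
```

send_rows(targets=[[-1,0,0,0,0,0,0],[-1,0,0,0,0,0,0],[-1,0,0,0,0,0,-0.18],[-1,0,0,0,0,0,-0.18],[-1,0,0,0,0,0,-0.18],[-1,0,0,0,0,0,-0.18],[-1,0,0,0,0,0,-0.18],[-1,0,0,0,0,0,-0.18],[-1,0,0,0,0,0,-0.18],[-1,0,0,0,0,0,-0.18]])

```text
time_s: 7.4
eef_pos: [410.7, 274.3, 71.0]
ee_rot: [-0.0, 0.063, 0.998, -0.0]
force: [0.8, -1.0, -0.3]
grip_width: 1.002
grip_force: 0.0
```

send_rows(targets=[[-1,0,0,0,0,0,-0.13],[-0.7,0,0,0,0,0,0],[-0.6,0,0,0,0,0,0],[-0.55,0,0,0,0,0,0],[-0.5,0,0,0,0,0,0],[-0.45,0,0,0,0,0,0],[-0.4,0,0,0,0,0,0],[-0.35,0,0,0,0,0,0],[-0.3,0,0,0,0,0,0],[-0.2,0,0,0,0,0,0]], squeeze=50)

```text
time_s: 8.65
eef_pos: [411.2, 274.1, 71.8]
ee_rot: [0.0, 0.001, 1.0, -0.0]
force: [-0.8, -4.1, 5.9]
grip_width: 0.689
grip_force: 52.8
```

send_rows(targets=[[0,0,0,-0.005,0,0,0],[0,0,0,-0.015,0,0,0],[0,0,0,-0.02,0,0,0],[0,-0.005,-0.015,-0.01,0,0,0],[0,-0.01,-0.03,0,0,0,0],[0,-0.012,-0.035,0,0,0,0],[0,-0.014,-0.04,0,0,0,0],[0,-0.014,-0.04,0,0,0,0],[0,-0.014,-0.04,0,0,0,0],[0,-0.012,-0.035,0,0,0,0]])

```text
time_s: 9.9
eef_pos: [491.7, 37.0, 121.5]
ee_rot: [-0.0, 0.001, 1.0, -0.0]
force: [0.4, 1.1, -3.5]
grip_width: 0.687
grip_force: 54.8
```

send_rows(targets=[[0,-0.01,-0.03,0,0,0,0],[0,-0.007,-0.018,0,0,0,0],[0,-0.003,-0.009,0,0,0,0],[0,0,0,0.01,0,0,0],[0,0,0,0.012,0,0,0],[0,0,0,0.01,0,0,0],[0,0,0,0.007,0,0,0],[0,0,0,0.003,0,0,0],[0,0,0,0,0,0,0],[0,0,0,0,0,0,0]])

```text
time_s: 11.15
eef_pos: [511.6, -17.8, 79.6]
ee_rot: [0.0, 0.001, 1.0, -0.0]
force: [-0.4, -0.1, -4.5]
grip_width: 0.689
grip_force: 54.9
```

Run:
```python
from h import *
s=ctrl.sense();print(s["eef_pos"],s["force"],s["wrist_torque"])
a=ctrl.capture("top");b=ctrl.capture("side")
w=np.concatenate([cv2.resize(b["img"][130:310,150:390],None,fx=3,fy=3)],0)
cv2.imwrite("pics/b1.png",w[:,:,::-1])
```

```text
[511.61627741 -17.82454694  79.6126479 ] [-0.41034827 -0.08020958 -4.52926278] [-0.03108301  0.01973203  0.01450456]
```

View pics/b1.png

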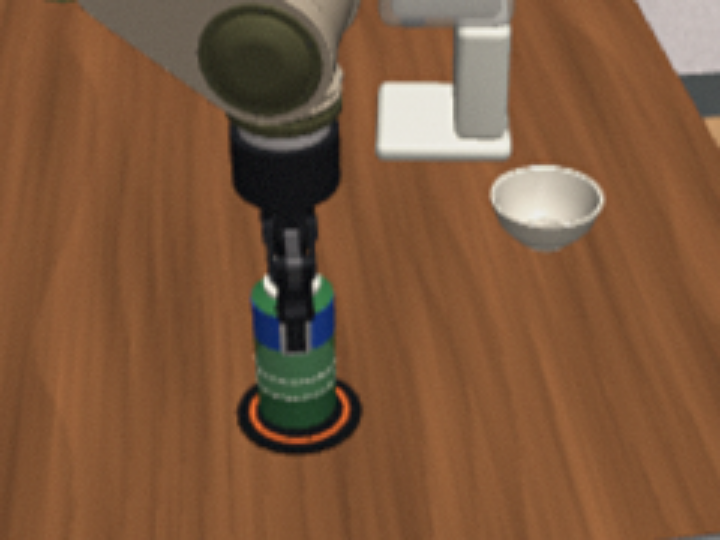

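The bottle hangs upright, centred in the ring (crop about 298,410), roughly 4 mm above the coaster. I'll lower it until it touches.

send_rows(targets=[[0,0,0,0.001,0,0,0],[0,0,0,0.001,0,0,0],[0,0,0,0.001,0,0,0],[0,0,0,0.001,0,0,0],[0,0,0,0.0005,0,0,0],[0,0,0,0,0,0,0],[0,0,0,0,0,0,0],[0,0,0,0,0,0,0],[0,0,0,0,0,0,0],[0,0,0,0,0,0,0]])

```text
time_s: 12.5
eef_pos: [511.9, -17.9, 75.8]
ee_rot: [0.001, 0.001, 1.0, -0.0]
force: [-2.8, 0.5, 6.1]
grip_width: 0.681
grip_force: 55.8
```

send_rows(targets=[[-0.4,0,0,0,0,0,0],[-0.45,0,0,0,0,0,0],[-0.6,0,0,0,0,0,0],[-1,0,0,0,0,0,0],[-1,0,0,0,0,0,0],[-1,0,0,0,0,0,0],[-1,0,0,-0.01,0,0,0],[-1,0,0,-0.025,0,0,0],[-1,0,0,-0.035,0,0,0],[-1,0,0,-0.04,0,0,0]])

```text
time_s: 13.75
eef_pos: [511.2, -17.7, 186.4]
ee_rot: [-0.0, 0.001, 1.0, 0.0]
force: [0.5, -0.7, 0.1]
grip_width: 1.004
grip_force: 0.0
```

send_rows(targets=[[-1,0.004,-0.01,-0.01,0,0,0],[-1,0.01,-0.025,0,0,0,0],[-1,0.014,-0.035,0,0,0,0],[-1,0.016,-0.04,0,0,0,0],[-1,0.016,-0.04,0,0,0,0],[-1,0.012,-0.03,0.02,0,0,0],[-1,0.0075,-0.02,0.035,0,0,0],[-1,0,0,0.035,0,0,0],[-1,0,0,0.03,0,0,0],[-1,0,0,0,0,0,0]])

```text
time_s: 15.0
eef_pos: [430.3, -217.0, 73.2]
ee_rot: [-0.002, 0.001, 1.0, 0.002]
force: [0.4, 0.3, 1.5]
grip_width: 0.999
grip_force: 0.0
```

Run:
```python
from h import *
s=ctrl.sense();print(s["eef_pos"],s["force"])
a=ctrl.capture("top");b=ctrl.capture("side")
for k,nr in(("b",[(315,225),(249,240)]),):
    vs=[(c,mask(c,(40,60,20),(130,255,255),n)) for c,n in zip((a,b),nr)]
    print([cv2.boundingRect(m) for _,m in vs],fit(vs,(512,-18),[(30,4),(30,109)]),[fit([v],(512,-18),[(30,4),(30,109)]) for v in vs])
w=cv2.resize(b["img"][180:380,140:380],None,fx=3,fy=3)
cv2.imwrite("pics/b2.png",w[:,:,::-1])
```

```text
[ 430.26023316 -216.99621667   73.22690771] [0.35484943 0.29547686 1.51840117]
[(308, 216, 24, 25), (234, 225, 29, 50)] (array([512.6, -19.6]), np.float64(0.122)) [(array([512.6, -19.2]), np.float64(0.057)), (array([512.7, -20.6]), np.float64(0.063))]
```

View pics/b2.png

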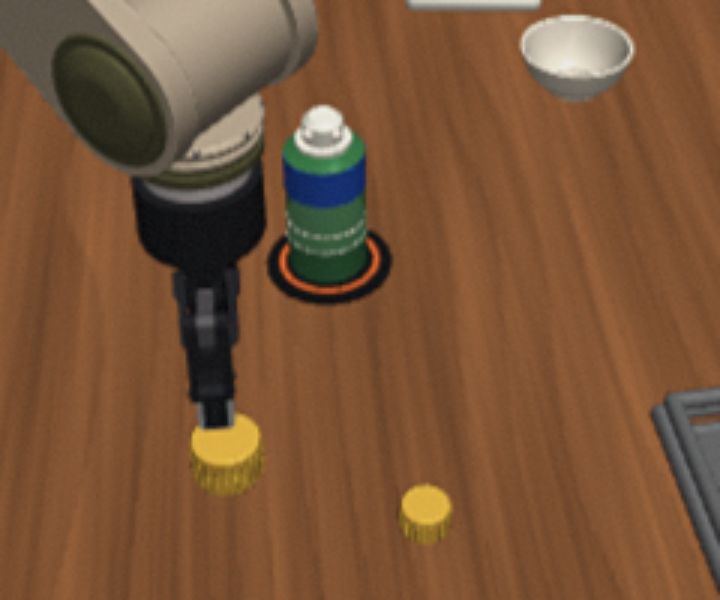

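The bottle stands upright, centred on the coaster ring (crop 327,262). The cap at (226,440) is under the fingers with the small cap clear. Now I descend and centre the cap.

send_rows(targets=[[-1,-0.001,-0.001,0.015,0,0,0],[-1,0,0,0.02,0,0,0],[-1,0,0,0.015,0,0,0],[-1,0,0,0.01,0,0,0],[-1,0,0,0.008,0,0,0],[-1,0,0,0.003,0,0,0],[-0.6,0,0,0,0,0,0],[-0.4,0,0,0,0,0,0],[-0.2,0,0,0,0,0,0],[-0.15,0,0,0,0,0,0]], squeeze=20)

```text
time_s: 16.35
eef_pos: [432.6, -218.7, 3.9]
ee_rot: [0.0, 0.001, 1.0, -0.0]
force: [-0.7, 0.2, -0.5]
grip_width: 0.579
grip_force: 0.0
```

send_rows(targets=[[-0.1,0,0,0,0,0,0],[-0.05,0,0,0,0,0,0],[0,0,0,0,0,0,0],[0.1,0,0,0,0,0,0],[0.1,0,0,0,0,0,0],[0.1,0,0,0,0,0,0],[0.1,0,0,0,0,0,0],[-0.6,0,0,0,0,0,0],[-0.8,0,0,0,0,0,0],[-0.8,0,0,0,0,0,0.18]])

```text
time_s: 17.6
eef_pos: [432.5, -218.6, 3.6]
ee_rot: [-0.0, 0.093, 0.996, 0.0]
force: [1.1, -0.3, 0.5]
grip_width: 0.901
grip_force: 0.0
```

send_rows(targets=[[-0.8,0,0,0,0,0,0.18],[-0.8,0,0,0,0,0,0.18],[-0.8,0,0,0,0,0,0.18],[-0.8,0,0,0,0,0,0.18],[-0.8,0,0,0,0,0,0.18],[-0.8,0,0,0,0,0,0.18],[-0.8,0,0,0,0,0,0.18],[-0.6,0,0,0.001,0,0,0.13],[-0.4,0,0,0,0,0,0],[-0.25,0,0,0,0,0,0]])

```text
time_s: 18.85
eef_pos: [432.5, -218.6, 2.8]
ee_rot: [-0.0, 0.707, 0.708, -0.0]
force: [-0.1, 1.0, 0.1]
grip_width: 0.629
grip_force: 0.0
```

send_rows(targets=[[-0.2,0,0,0,0,0,0],[-0.15,0,0,0,0,0,0],[-0.1,0,0,0,0,0,0],[-0.05,0,0,0,0,0,0],[0,0,0,0,0,0,0],[0.1,0,0,0,0,0,0],[0.2,0,0,0,0,0,0],[0.3,0,0,0,0,0,0],[0.3,0,0,0,0,0,0],[0.3,0,0,0,0,0,0]], squeeze=60)

```text
time_s: 20.1
eef_pos: [432.6, -218.7, 3.3]
ee_rot: [0.0, 0.707, 0.707, -0.0]
force: [-2.9, 2.2, 7.4]
grip_width: 0.517
grip_force: 60.0
```

send_rows(targets=[[0.3,0,0,-0.01,0,0,0],[0.3,0,0,-0.03,0,0,0],[0.3,0,0,-0.045,0,0,0],[0.3,0,0,-0.045,0,0,0],[0.3,0.01,0.004,-0.035,0,0,0],[0.3,0.025,0.01,-0.015,0,0,0],[0.3,0.035,0.014,0,0,0,0],[0.3,0.035,0.014,0,0,0,0],[0.3,0.035,0.014,0,0,0,0],[0.3,0.03,0.012,0,0,0,0]], squeeze=80)

```text
time_s: 21.35
eef_pos: [501.0, -47.3, 183.2]
ee_rot: [0.0, 0.707, 0.707, 0.0]
force: [0.6, 0.2, -0.2]
grip_width: 0.514
grip_force: 81.3
```

send_rows(targets=[[0.3,0.02,0.007,0,0,0,0],[0.3,0.01,0.004,0,0,0,0],[0.3,0.001,0,0,0,0,0],[0.3,0,0,0,0,0,0],[0.3,0,0,0.01,0,0,0],[0.3,0,0,0.01,0,0,0],[0.3,0,0,0.005,0,0,0],[0.3,0,0,0,0,0,0],[0.3,0,0,0,0,0,0],[0.3,0,0,0,0,0,0]])

```text
time_s: 22.6
eef_pos: [511.9, -17.8, 158.1]
ee_rot: [0.0, 0.707, 0.707, 0.0]
force: [0.2, 0.0, -0.3]
grip_width: 0.513
grip_force: 81.3
```

Run:
```python
from h import *
s=ctrl.sense();print(s["eef_pos"],s["force"],yaw(s))
a=ctrl.capture("top");b=ctrl.capture("side")
w=cv2.resize(b["img"][150:300,160:340],None,fx=4,fy=4)
cv2.imwrite("pics/b3.png",w[:,:,::-1])
```

```text
[511.89083135 -17.7539196  158.07945224] [ 0.24817364  0.04527921 -0.34131288] 1.5697441495172517
```

View pics/b3.png

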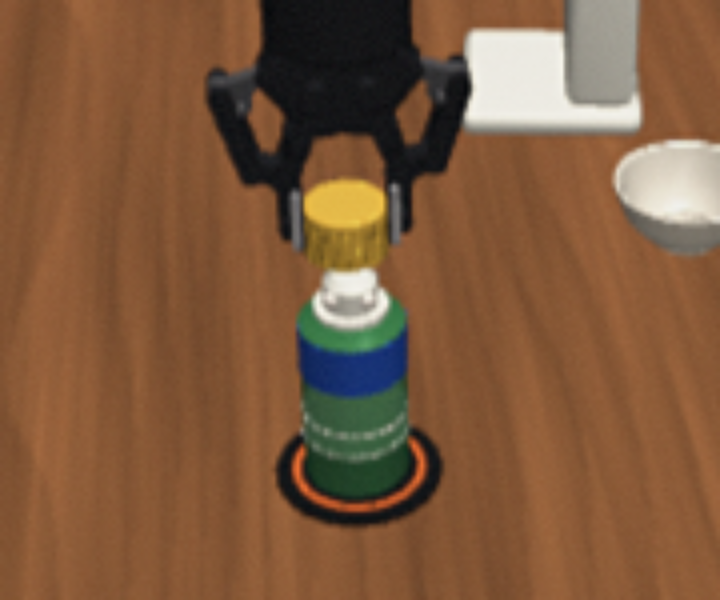

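The cap (crop col 346) sits almost on the bottle's axis line (neck 350, sleeve 352, base 357), and the fingers grip it squarely. Now I lower it onto the neck.

send_rows(targets=[[0.3,0,0,0.004,0,0,0],[0.3,0,0,0.004,0,0,0],[0.3,0,0,0.004,0,0,0],[0.3,0,0,0.003,0,0,0],[0.3,0,0,0.003,0,0,0],[0.3,0,0,0.003,0,0,0],[0.3,0,0,0.001,0,0,0],[0.3,0,0,0,0,0,0],[0.3,0,0,0,0,0,0],[0.3,0,0,0,0,0,0]], squeeze=100)

```text
time_s: 23.95
eef_pos: [511.8, -17.7, 135.9]
ee_rot: [0.0, 0.707, 0.707, 0.0]
force: [0.3, -1.8, -0.7]
grip_width: 0.503
grip_force: 101.4
```

No contact yet, as expected (nubs at about 134). Pressing gradually.

send_rows(targets=[[0.3,0,0,0.001,0,0,0],[0.3,0,0,0.001,0,0,0],[0.3,0,0,0.001,0,0,0],[0.3,0,0,0.001,0,0,0],[0.3,0,0,0.001,0,0,0],[0.3,0,0,0,0,0,0],[0.3,0,0,0,0,0,0],[0.3,0,0,0,0,0,0],[0.3,0,0,0,0,0,0],[0.3,0,0,0,0,0,0]])

```text
time_s: 25.2
eef_pos: [512.8, -18.2, 132.0]
ee_rot: [0.002, 0.707, 0.707, 0.001]
force: [0.2, -1.7, 6.9]
grip_width: 0.508
grip_force: 102.4
```

send_rows(targets=[[0.3,0,0,0.001,0,0,0],[0.3,0,0,0.001,0,0,0],[0.3,0,0,0.001,0,0,0],[0.3,0,0,0.001,0,0,0],[0.3,0,0,0,0,0,0],[0.3,0,0,0,0,0,0],[0.3,0,0,0,0,0,0],[0.3,0,0,0,0,0,0],[0.3,0,0,0,0,0,0],[0.3,0,0,0,0,0,0]])

```text
time_s: 26.45
eef_pos: [511.7, -17.7, 126.7]
ee_rot: [-0.0, 0.707, 0.707, -0.0]
force: [0.1, -0.1, -4.9]
grip_width: 0.506
grip_force: 101.9
```

It clicked: the force went from +6.9 N to -4.9 N. Now I press it onto the collar.

send_rows(targets=[[0.3,0,0,0.001,0,0,0],[0.3,0,0,0.001,0,0,0],[0.3,0,0,0.001,0,0,0],[0.3,0,0,0.001,0,0,0],[0.3,0,0,0.001,0,0,0],[0.3,0,0,0,0,0,0],[0.3,0,0,0,0,0,0],[0.3,0,0,0,0,0,0],[0.3,0,0,0,0,0,0],[0.3,0,0,0,0,0,0]])

```text
time_s: 27.7
eef_pos: [512.6, -18.1, 123.4]
ee_rot: [0.002, 0.707, 0.707, 0.001]
force: [-1.5, -1.1, 10.5]
grip_width: 0.508
grip_force: 103.5
```

send_rows(targets=[[0.3,0,0,0.001,0,0,0],[0.3,0,0,0.001,0,0,0],[0.3,0,0,0,0,0,0],[0.3,0,0,0,0,0,0],[0.3,0,0,0,0,0,0],[0.3,0,0,0,0,0,0],[0.3,0,0,0,0,0,0],[0.3,0,0,0,0,0,0],[0.3,0,0,0,0,0,0],[0.3,0,0,0,0,0,0]])

```text
time_s: 28.95
eef_pos: [513.6, -18.3, 123.1]
ee_rot: [0.003, 0.707, 0.707, 0.001]
force: [-4.1, -0.1, 24.5]
grip_width: 0.508
grip_force: 104.8
```

Run:
```python
from h import *
b=ctrl.capture("side");s=ctrl.sense();print(s["eef_pos"],s["force"],s["grip_force"])
w=cv2.resize(b["img"][150:300,160:340],None,fx=4,fy=4)
cv2.imwrite("pics/b4.png",w[:,:,::-1])
```

```text
[513.55996457 -18.30367043 123.05150966] [-3.58069524  0.44312584 22.94704558] 104.7713153064251
```

View pics/b4.png

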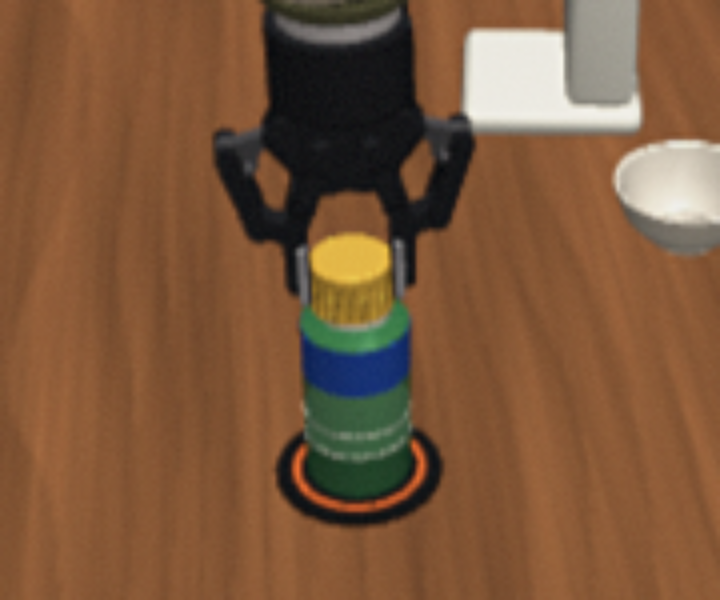

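The cap's skirt sits on the collar (crop 352,325). The bottle is upright and centred, the TCP height of 123 mm matches fully home, and the push is 23 N. Handing in.

```bash
python3 -c "
from rig import ctrl
print(ctrl.finish_job())"
```

```text
the job is handed in; nothing more can be done
None
```

The bottle stands upright in the middle of the coaster, and the larger cap clicked home and was still gripped and pressed down at about 23 N when I handed the job in at about 29 s; no verdict was returned.

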